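# Lock the bench rotor for transport

### The arm

A 6-joint arm with a two-finger parallel gripper is mounted at the origin on the work surface. World frame = base frame: x ahead of the robot, y to its left, z up, the work surface at z = 0. Lengths are in m, angles in degrees, forces in N, time in s.
With the tool pointing down it reaches from about 0.325 to 0.85 m from the base axis. Payload 15.5 kg.
Tool frame: the origin (TCP) lies at the very end of the fingers, on their centre line; the grasp point (between the pads) lies arm.grip_depth behind it (arm.grip_depth is the distance from the TCP to the grasp point, in m); z points along the fingers, y is the direction in which the jaws open and shut (so a half turn about z gives the same grasp; the last joint's range is limited). The gripper opens to 91 mm and grips with 3 to 60 N. Pads are 32 mm wide; open, the fingers measure 118 mm over their backs; the gripper's body (76 mm by 178 mm) begins 60 mm behind the grasp point.
Start: joints at [67.237, 28.281, 77.091, -0, 74.628, -5.472], TCP at [0.186, 0.597, 0.214] pointing down, gripper open.
Joint ranges: [-166.48, 166.48], [-47.26, 123.95], [12.59, 153.08], [-70.14, 250.14], [6.76, 159.57], [-176.63, 176.63]. Speed limits (degrees/s): [108.29, 108.29, 147.25, 172.46, 172.46, 172.46].

### API

Orientations are given as a 3x3 rotation matrix whose columns are the frame's x, y, z axes.
In Python, from rig import arm gives the robot as it stands. Calls block until the motion is done:
- arm.move_to(position, orientation): joint-space move of the TCP to a pose.
- arm.move_l(position, orientation=None, feed=0.15): straight line of the TCP; orientation=None keeps the orientation; feed is the mean speed in m/s.
- arm.move_joints(angles): joint-space move.
- arm.grip(opening): finger opening in m; the grip force is fixed at half the most; returns when the fingers have stopped.
- arm.sleep(seconds).
- arm.solve_ik(position, orientation): joint angles nearest the present ones, or None.
- arm.snapshot(name): name is "scene" or "top" or "wrist"; returns the picture (420x560x3 uint8, red, green, blue); there is no depth.
- arm.get_calibration(name): a dict with "intrinsics" (3x3 intrinsics, pixels), "cam_to_world" (4x4, takes a point from camera to world coordinates). Camera axes: x right, y down, z forward; pixel columns grow to the right and rows downward; lengths in m; the calibration is good to about 2 mm. A picture is of the moment at which its call begins: read the wrist's pose just before it. get_calibration takes no time and is no camera call; for the wrist camera it gives the pose at the moment of the call.
A pose or a line that the arm cannot do raises arm.Unreachable and nothing moves.
- arm.sign_off(): hands the job in, once; it reports no verdict.
Readings, each from a call of its own:
- arm.current_t(): time.
- arm.current_joint_positions(): joint angles.
- arm.current_dq(): joint speeds.
- arm.current_tau(): joint torques, N m.
- arm.current_ee_pos(): TCP position.
- arm.current_tool_rot(): TCP orientation.
- arm.current_force(): force on the tool from outside, world axes, zero at the start.
- arm.current_torque(): the same for the moment, N m.
- arm.current_width(): finger opening in m.
Only numpy, scipy, OpenCV 4.12 (cv2) and the standard library are available. Lean on these libraries where they do the work, as an engineer would, in place of code of your own. Each camera call takes 0.05 s, during which the arm holds its last target.

### The job

Lock the bench rotor for transport: set its round white cover fully down inside the rim of the well, then swing the blue locking bar across it to its stop, and then knock the sprung brass pin at the bar's end down flush with one or more brisk taps of the mallet (not a slow push). Finally put the mallet back in its cradle as it was, and leave the other things on the bench where they are.

Things in the scene. Friction and masses are not known exactly. Their poses are not given: they have to be found in the camera images.
- module: The bench rotor, fixed to the bench: grey base plate 180 x 220 x 20 mm carrying a round white well (outer radius 75 mm, rim 62 mm above the bench, inner radius 69 mm) with coloured pots in it. Origin on the bench below the well's axis, z up. In its own frame the bar's hinge post (radius 12 mm) stands at x = -56, y = +85 mm and the keeper post that the pin locks into (radius 14 mm) at x = -56, y = -85 mm, both 65 mm tall. The side with the posts (-x) roughly faces the robot.
- well_seat (a point): Centre of the ledge inside the well that carries the cover, 54 mm above the bench, 8 mm below the rim. The cover has 4 mm of play all round. Axes as the module's.
- cover_base (a point): Centre of the cover's flat underside. The cover is a loose white disc, radius 65 mm, 8 mm thick, lower edge bevelled, 0.15 to 0.31 kg, lying on the bench beside the rotor (left or right). Seated, this point coincides with well_seat; any turn about the vertical will do.
- cover_handle (a point): Centre of the straight top of the cover's grey arched handle, 38 mm above the underside and over the disc's centre; round bar 12 mm thick, 62 mm long overall along this point's x axis. Pinch it across (along y), from above.
- bar (a joint): Swing angle of the locking bar about its vertical post, rad: 0 = across the cover against its stop, with the pin over the keeper post; positive = swung out towards the robot, clear of the well. Starts 0.5 to 0.85, turns against about 0.12 N m of friction and stays where left. At angle a the bar points from the hinge post along (-sin a, -cos a) of the module's x, y. Bar: 20 mm wide, underside 65 mm and top 77 mm above the bench.
- bar_knob (a point): Half-way up the black round upright peg on the bar (16 mm diameter, 36 mm tall, from 77 to 113 mm above the bench), 120 mm from the hinge axis. Pinch or push it to swing the bar. The point's y axis lies along the bar, pointing to the hinge.
- pin (a joint): How far the sprung pin has been driven, m: 0 = 14 mm proud of the bar, 0.014 = flush with the bar's top (77 mm above the bench) and against its stop. Starts at 0 to 0.003. It resists with 12 to 15 N and stays where it is left. A tap counts when the mallet moves it faster than 30 mm/s.
- pin_top (a point): Centre of the brass pin's flat top, 14 mm diameter, 170 mm from the hinge axis at the free end of the bar (round pad of 16 mm radius); 91 mm above the bench at joint value 0, 77 mm when flush.
- pin_head: The brass pin itself, 14 mm diameter, upright.
- cradle: Black mallet cradle, fixed to the bench, 190 x 70 x 8 mm base with a low square fence (18 mm above the bench, 44 mm wide inside) for the head and, 110 mm from it, a notch (26 mm wide, cheeks to 44 mm above the bench, floor at 29 mm) for the handle. Origin on the bench under its middle; x runs along the mallet from handle to head.
- cradle_place (a point): Where the centre of the mallet's head belongs: 40 mm above the bench, 55 mm along the cradle's +x from its middle. The head has 4 mm of play.
- mallet: Soft-faced mallet, 0.32 kg, held in the cradle with its head upright and handle level. Origin at the centre of the head's lower face; x points from handle to head, z up.
- mallet_head (a point): Centre of the mallet's head: upright cylinder, 36 mm diameter, 64 mm tall, orange nylon faces at both ends; the striking face is 32 mm below this point. x points from handle to head, z up.
- mallet_grip (a point): Grip point on the wooden handle, 55 mm from the head's axis and level with the head's centre; handle 20 mm wide (y), 22 mm high, reaching from the head to 147 mm behind the head's axis. Axes as mallet_head. At rest in the cradle it is 40 mm above the bench.
- amber_bottle: Bystander: amber bottle, radius 26, height 110 mm; origin under its middle.
- white_jar: Bystander: white jar with blue cap, radius 32, height 75 mm; origin under its middle.
- cuvette_tray: Bystander: blue divided tray 120 x 70 x 30 mm; origin under its middle.
- screwdriver: Bystander: red-handled screwdriver 200 mm long lying on the bench along its x; origin under its middle.
- reagent_pot: Bystander: small white pot with red cap, radius 22, height 60 mm; origin under its middle.
- wrench: Bystander: steel wrench 150 mm long lying on the bench along its x; origin under its middle.
- beaker: Bystander: clear plastic beaker, radius 32, height 80 mm; origin under its middle.
Not all that is in view belongs to the job. Several things have the shape of the cradle; the one meant has the colours described above. What is shaped like the part that bears cover_base but black is not meant.

How it is judged:
By the outcome, as a careful person would: the job done as asked, in the order asked, and still so for the second after the job is handed in, with the robot touching nothing.
It also fails if it takes over 64 s, if anything falls off the work surface, if the arm or the gripper's body presses on something with over 40 N, if the wrist force passes 120 N, or if a joint passes its speed limit or range.

## Working session

There is one attempt and no reset: what is moved stays moved. The work goes in short steps, each a Python script; the robot and the scene stay as the last script left them, time stands still between calls to the robot, and variables do not carry over. Pictures are saved under pics/ and viewed, and the job is handed in when it is done.

```bash
ls; mkdir -p pics
python3 - <<'E'
from rig import arm
import cv2,numpy as np
print(arm.current_t(),arm.grip_depth)
for n in ("scene","top"):
    im=arm.snapshot(n); cv2.imwrite(f"pics/{n}0.png",cv2.resize(im[:,:,::-1],(800,600),interpolation=cv2.INTER_CUBIC))
    cv2.imwrite(f"pics/raw_{n}0.png",im[:,:,::-1])
    c=arm.get_calibration(n);print(n,c)
    np.savez(f"{n}.npz",K=c["intrinsics"],T=c["cam_to_world"])
E
```

```text
pics
0.0 0.0188
scene {'intrinsics': array([[412.22825137,   0.        , 273.23297937],
       [  0.        , 412.22825137, 206.08099978],
       [  0.        ,   0.        ,   1.        ]]), 'cam_to_world': array([[ 0.65890474,  0.61856898, -0.4280385 ,  1.08328464],
       [ 0.75210357, -0.55202294,  0.36001514, -0.4085974 ],
       [-0.01359287, -0.55914496, -0.82895847,  1.06316232],
       [ 0.        ,  0.        ,  0.        ,  1.        ]])}
top {'intrinsics': array([[454.34356229,   0.        , 277.42213151],
       [  0.        , 454.34356229, 210.79814611],
       [  0.        ,   0.        ,   1.        ]]), 'cam_to_world': array([[ 0.02769745, -0.97733128,  0.20989621,  0.28822759],
       [-0.99958727, -0.02547757,  0.01327317, -0.01013414],
       [-0.00762464, -0.21017721, -0.97763357,  1.44326787],
       [ 0.        ,  0.        ,  0.        ,  1.        ]])}
```

View pics/scene0.png

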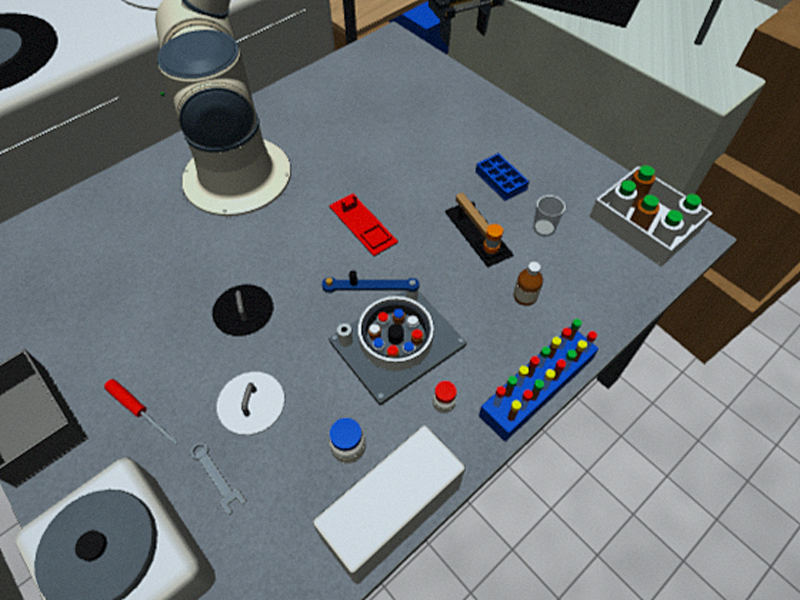

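View pics/top0.png

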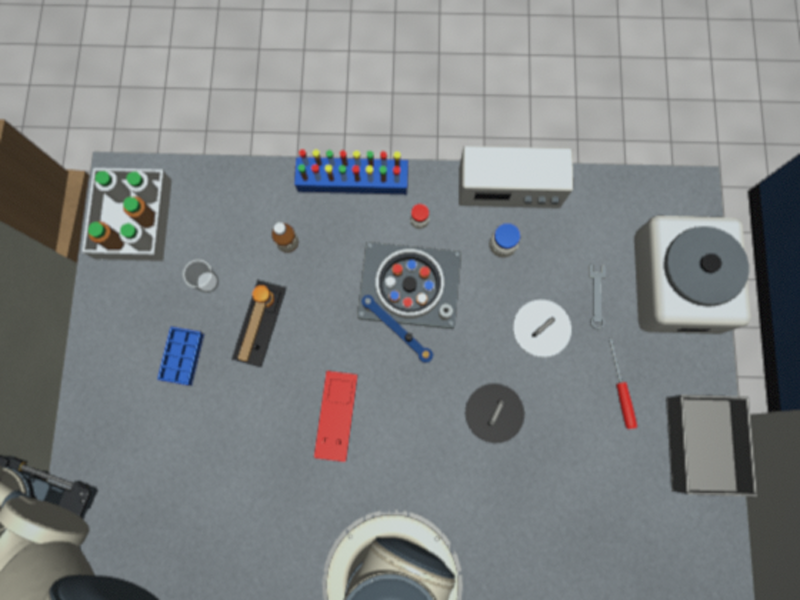

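The scene and top pictures agree. In the 800x600 top view the module is at (410,283), the bar's pin end at (426,354), the white cover at (542,328), the black cradle and mallet at (260,322), and the decoys are black and red. Next I'll compute rough positions and zoom in.

```bash
cat > h.py <<'E'
import numpy as np,cv2
def cal(n):
    d=np.load(f"{n}.npz");return d["K"],d["T"]
def p2w(KT,uv,z):
    K,T=KT; d=T[:3,:3]@np.linalg.solve(K,[uv[0],uv[1],1.]);o=T[:3,3]
    return o+d*(z-o[2])/d[2]
def w2p(KT,P):
    K,T=KT;P=np.atleast_2d(P);c=(P-T[:3,3])@T[:3,:3];q=c@K.T;return q[:,:2]/q[:,2:]
E
python3 - <<'E'
from h import *
S=0.7
KT=cal("top")
for n,uv,z in [("well rim",(410,282),.062),("hinge",(368,301),.077),("pin",(426,354),.09),("keeper",(447,311),.065),("cover",(542,328),.008),("h1",(534,335),.036),("h2",(553,320),.036),("mallet head",(262,294),.072),("handle end",(244,358),.051),
 ("cr1",(258,281),.008),("cr2",(286,286),.008),("cr3",(233,360),.008),("cr4",(260,366),.008)]:
    print(n,p2w(KT,(np.array(uv)+.5)*S-.5,z).round(4))
im=cv2.imread("pics/raw_top0.png")
a=im[160:260,240:420]; cv2.imwrite("pics/ctop.png",cv2.resize(a,None,fx=4.4,fy=4.4,interpolation=cv2.INTER_CUBIC))
a=im[180:270,150:250]; cv2.imwrite("pics/ctop2.png",cv2.resize(a,None,fx=6,fy=6,interpolation=cv2.INTER_CUBIC))
E
```

```text
well rim [ 0.6289 -0.0197  0.062 ]
hinge [0.5807 0.0699 0.077 ]
pin [ 0.4676 -0.0566  0.09  ]
keeper [ 0.5656 -0.1012  0.065 ]
cover [ 0.5439 -0.3178  0.008 ]
h1 [ 0.5229 -0.294   0.036 ]
h2 [ 0.5574 -0.3363  0.036 ]
mallet head [0.5913 0.3008 0.072 ]
handle end [0.4536 0.3343 0.051 ]
cr1 [0.6356 0.3266 0.008 ]
cr2 [0.6256 0.2619 0.008 ]
cr3 [0.4536 0.3691 0.008 ]
cr4 [0.4419 0.308  0.008 ]
```

Run:
```python
from rig import arm
c=arm.get_calibration("wrist");T=c["cam_to_world"];print(c["intrinsics"])
R=arm.current_tool_rot();p=arm.current_ee_pos();print(R,p)
print("cam in tool",R.T@(T[:3,3]-p),R.T@T[:3,:3])
```

```text
[[305.70438332   0.         277.64185489]
 [  0.         305.70438332 210.71123531]
 [  0.           0.           1.        ]]
[[-9.54809777e-01  2.97217239e-01 -4.49816532e-04]
 [ 2.97217547e-01  9.54809286e-01 -9.78552645e-04]
 [ 1.38646286e-04 -1.06802500e-03 -9.99999420e-01]] [0.1856336  0.59645721 0.21338326]
cam in tool [ 7.71791241e-02  1.68023727e-04 -1.71709220e-01] [[-5.88197823e-04 -9.62464743e-01 -2.71406104e-01]
 [ 9.99999756e-01 -6.68287700e-04  2.02669240e-04]
 [-3.76439359e-04 -2.71405919e-01  9.62464901e-01]]
```

View pics/ctop.png

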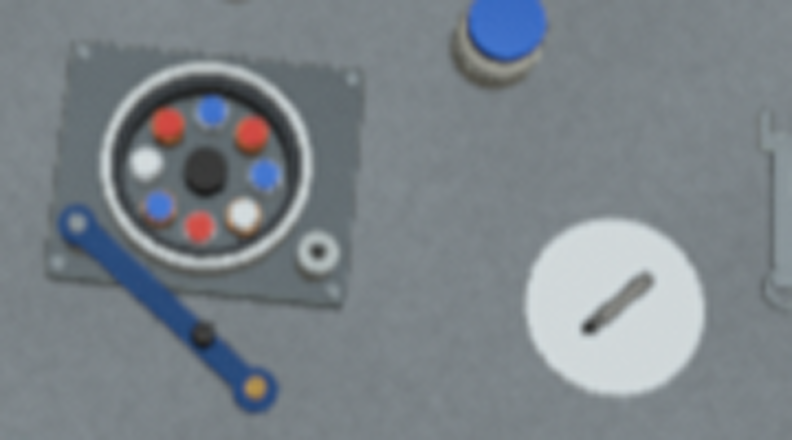

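View pics/ctop2.png

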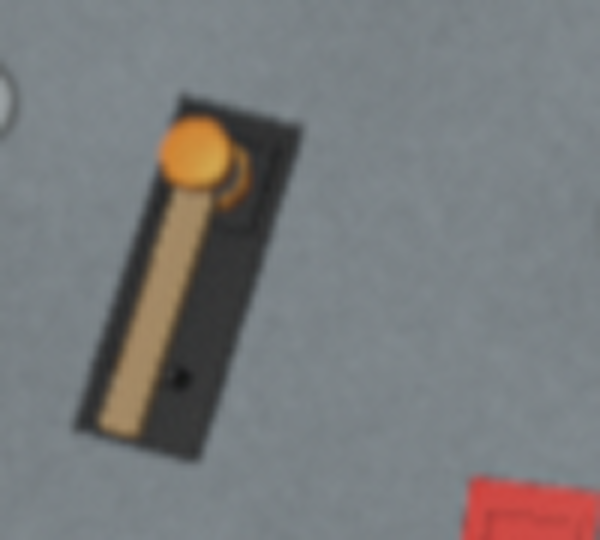

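Top-view crops: the bar is swung out about 40° with the brass pin at crop (255,387), the cover handle runs diagonally, and the mallet lies at about -13.5°. I'll take wrist close-ups of the mallet, the module and the cover.

```bash
cat >> h.py <<'E'
def Rd(phi):
    a=np.radians(phi);c,s=np.cos(a),np.sin(a)
    return np.array([[-s,c,0],[c,s,0],[0,0,-1.]])
def shot(arm,n):
    c=arm.get_calibration("wrist");im=arm.snapshot("wrist")
    np.savez(f"{n}.npz",K=c["intrinsics"],T=c["cam_to_world"])
    cv2.imwrite(f"pics/raw_{n}.png",im[:,:,::-1]);cv2.imwrite(f"pics/{n}.png",cv2.resize(im[:,:,::-1],(800,600),interpolation=cv2.INTER_CUBIC))
E
python3 - <<'E'
from rig import arm
from h import *
for n,xy,phi,z in [("w_mal",(.53,.315),76.5,.22),("w_mod",(.585,-.02),85,.26),("w_cov",(.54,-.315),39,.22)]:
    for ph in (phi,phi-180):
        R=Rd(ph); p=np.r_[xy,z]+R[:,0]*.03
        q=arm.solve_ik(p,R); print(n,ph,q)
E
```

```text
w_mal 76.5 [ 2.69937650e+01  2.55533529e+01  8.09707721e+01 -2.54444375e-14
  7.34758751e+01 -4.95062350e+01]
w_mal -103.5 [ 2.34894050e+01  2.90754830e+01  7.46150970e+01 -2.54444375e-14
  7.63094200e+01  1.26989405e+02]
w_mod 85 [-7.95425679e+00  2.01700787e+01  8.32901110e+01 -2.54444375e-14
  7.65398103e+01 -9.29542568e+01]
w_mod -95 [-7.66487273e+00  2.52657481e+01  7.48603502e+01 -2.54444375e-14
  7.98739017e+01  8.73351273e+01]
w_cov 39 [-3.49645635e+01  2.56984783e+01  8.07138992e+01 -2.54444375e-14
  7.35876225e+01 -7.39645635e+01]
w_cov -141 [-3.64226711e+01  3.03184768e+01  7.23144034e+01 -2.54444375e-14
  7.73671198e+01  1.04577329e+02]
```

Run:
```python
from rig import arm
from h import *
for n,xy,phi,z in [("w_mal",(.53,.315),76.5,.22),("w_mod",(.585,-.02),85,.26),("w_cov",(.54,-.315),39,.22)]:
    R=Rd(phi); p=np.r_[xy,z]+R[:,0]*.03
    arm.move_to(p,R);shot(arm,n);print(arm.current_t())
```

```text
1.6917
3.0417
4.175
```

View pics/w_mal.png

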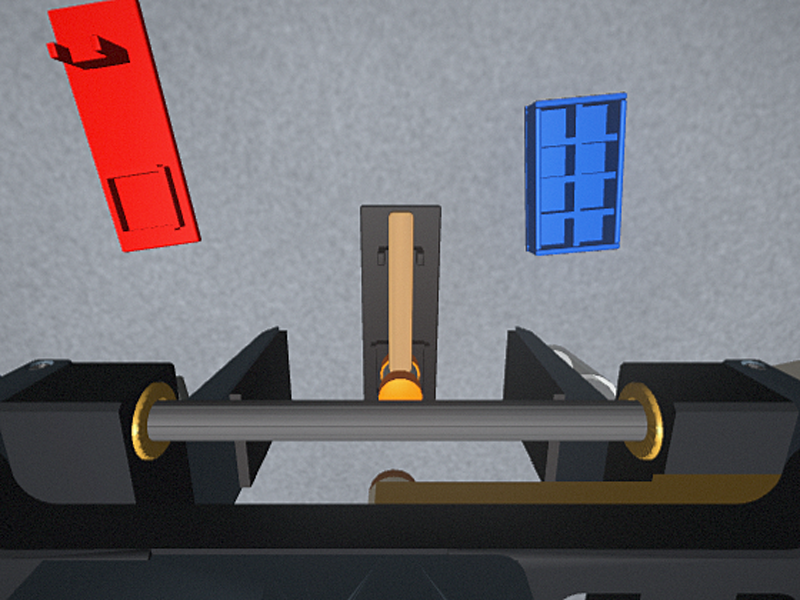

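View pics/w_mod.png

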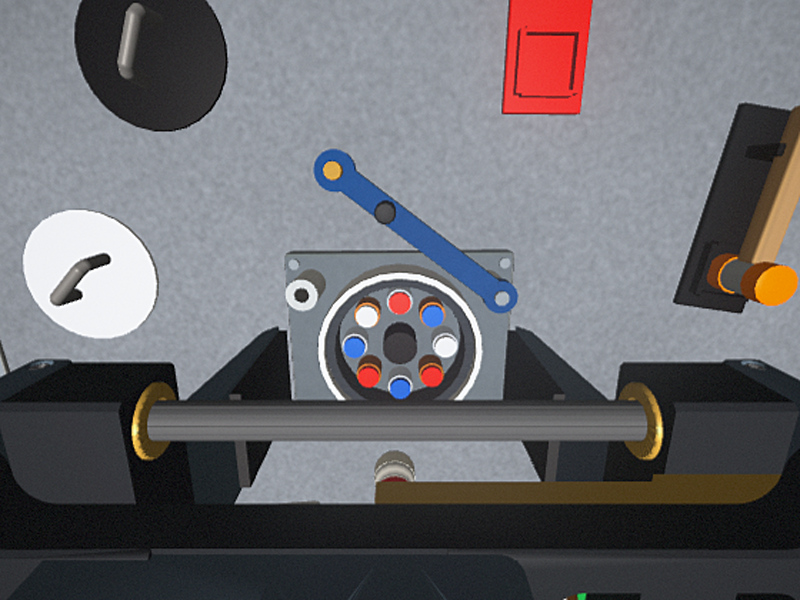

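View pics/w_cov.png

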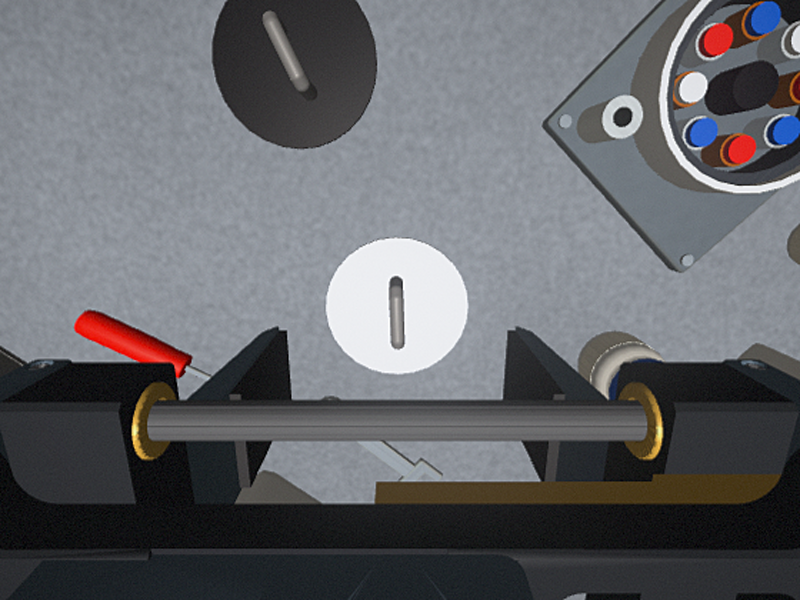

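The wrist views are clear. In w_cov the cover is at (397,305) with its handle vertical in the image. In w_mod the pin is at (332,171), the hinge at (501,298) and the keeper at (301,295). In w_mal the mallet is centred at x≈400. Next: segment and fit.

```bash
cat > fit.py <<'E'
from h import *
from scipy.optimize import least_squares
def circ(KT,pts,z):
    P=np.array([p2w(KT,p,z)[:2] for p in pts])
    f=lambda v:np.hypot(P[:,0]-v[0],P[:,1]-v[1])-v[2]
    r=least_squares(f,[*P.mean(0),.03],loss="soft_l1",f_scale=.001);return r.x.round(4),np.abs(r.fun).mean().round(5)
def blob(m,seed):
    n,l,st,c=cv2.connectedComponentsWithStats(m.astype(np.uint8))
    s=tuple(np.round(seed).astype(int)); k=l[s[1],s[0]]
    mm=(l==k).astype(np.uint8);cs,_=cv2.findContours(mm,cv2.RETR_EXTERNAL,cv2.CHAIN_APPROX_NONE)
    return max(cs,key=len)[:,0].astype(float),c[k],st[k]
E
python3 - <<'E'
from fit import *
def load(n): return cv2.imread(f"pics/raw_{n}.png").astype(int),cal(n)
im,KT=load("w_cov")
white=im.min(2)>190
c,cen,st=blob(white,(345*.7,305*.7)); print("cover wrist",circ(KT,c,.008),st)
for a in [(397,282),(398,343)]: print(p2w(KT,np.array(a)*.7,.044))
im,KT=load("top"+"0") if False else (cv2.imread("pics/raw_top0.png").astype(int),cal("top"))
c,cen,st=blob(im.min(2)>175,(525*.7,328*.7)); print("cover top",circ(KT,c,.008),st)
im,KT=load("w_mod")
hsv=cv2.cvtColor(im.astype(np.uint8),cv2.COLOR_BGR2HSV)
for a in [(332,171)]:
    m=(hsv[...,0]>12)&(hsv[...,0]<35)&(hsv[...,1]>110);c,cen,st=blob(m,np.array(a)*.7);print("pin",cen,st,[p2w(KT,cen,z).round(4) for z in (.088,.091)])
print("hinge",p2w(KT,np.array((501,298))*.7,.077),"keeper",p2w(KT,np.array((301.5,295))*.7,.065),"knob",p2w(KT,np.array((385,212))*.7,.113))
x0,y0=330,145
cv2.imwrite("pics/cmod.png",cv2.resize(cv2.imread("pics/raw_w_mod.png")[95:290,190:375],None,fx=3.0,fy=3.0,interpolation=cv2.INTER_CUBIC))
cv2.imwrite("pics/cmal.png",cv2.resize(cv2.imread("pics/raw_w_mal.png")[130:290,230:330],None,fx=3.7,fy=3.7,interpolation=cv2.INTER_CUBIC))
E
```

```text
cover wrist (array([ 0.5452, -0.3199,  0.0644]), np.float64(0.00036)) [ 228  166  100   96 6919]
[ 0.5247945  -0.29386594  0.044     ]
[ 0.5590463  -0.33464444  0.044     ]
cover top (array([ 0.5449, -0.318 ,  0.0629]), np.float64(0.00076)) [ 360  210   40   40 1165]
pin [232.54347826 118.92753623] [226 113  14  13 138] [array([ 0.4683, -0.0571,  0.088 ]), array([ 0.4684, -0.0567,  0.091 ])]
hinge [0.58294017 0.06982467 0.077     ] keeper [ 0.5686632 -0.1000846  0.065    ] knob [ 0.50103867 -0.01961818  0.113     ]
```

View pics/cmod.png

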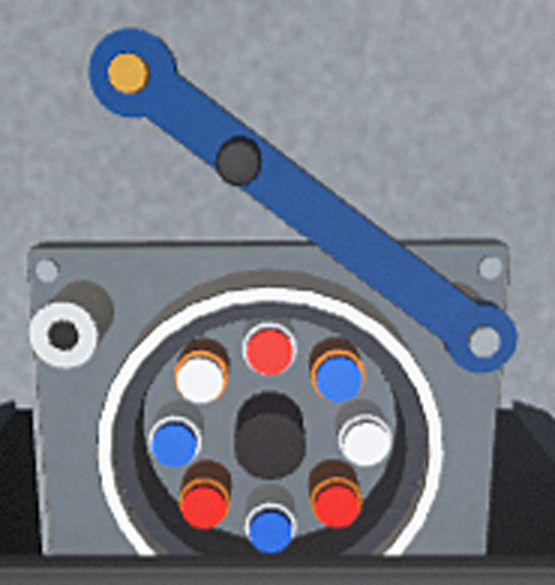

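View pics/cmal.png

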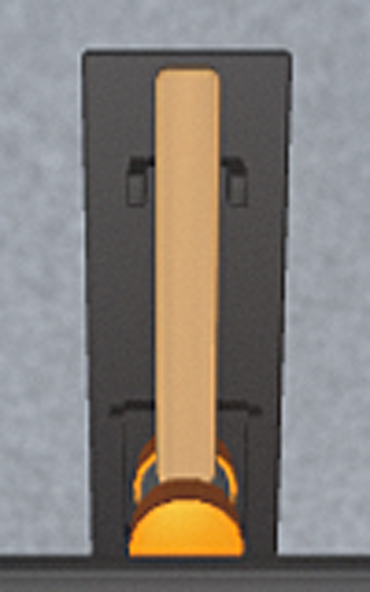

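Run:
```python
from fit import *
im=cv2.imread("pics/raw_w_mod.png").astype(int);KT=cal("w_mod")
w=im.min(2)>200
n,l,st,c=cv2.connectedComponentsWithStats(w.astype(np.uint8))
k=max([i for i in range(1,n) if 200<c[i][0]<350 and 170<c[i][1]<290],key=lambda i:st[i][4]);print(st[k])
ys,xs=np.nonzero(l==k)
P=np.array([p2w(KT,(x,y),.062)[:2] for x,y in zip(xs,ys)])
f=lambda v:np.hypot(P[:,0]-v[0],P[:,1]-v[1])-.072
r=least_squares(f,[.63,-.02],loss="soft_l1",f_scale=.002);print("well wrist",r.x,np.abs(r.fun).mean())
h=np.array([.58294,.06982]);kp=np.array([.56866,-.10008]);y=(h-kp)/np.linalg.norm(h-kp);x=np.array([y[1],-y[0]])
print("yaw",np.degrees(np.arctan2(x[1],x[0])),"from posts",(h+kp)/2+.056*x)
im=cv2.imread("pics/raw_top0.png").astype(int);KT=cal("top")
w=im.min(2)>165
n,l,st,c=cv2.connectedComponentsWithStats(w.astype(np.uint8))
k=max([i for i in range(1,n) if 270<c[i][0]<300 and 180<c[i][1]<215],key=lambda i:st[i][2]);print(st[k])
ys,xs=np.nonzero(l==k)
P=np.array([p2w(KT,(x,y),.062)[:2] for x,y in zip(xs,ys)])
r=least_squares(f,[.63,-.02],loss="soft_l1",f_scale=.002);print("well top",r.x,np.abs(r.fun).mean())
# scene views
KT=cal("scene")
for nme,p,z in [("pin",(328.5,284),.09),("hinge",(413.5,284.5),.077),("keeper",(344,328),.065),("rim",(397,328),.062)]: print(nme,p2w(KT,np.array(p)*.7,z))
```

```text
[223 191 115  89 983]
well wrist [ 0.63095809 -0.02004708] 0.0012977783574078766
yaw -4.80438624232092 from posts [ 0.63160324 -0.01982023]
[263 175  48  45 204]
well top [ 0.63042731 -0.01826592] 0.0011931888877540415
pin [ 0.47849445 -0.06249569  0.09      ]
hinge [0.58723145 0.07106174 0.077     ]
keeper [ 0.56714604 -0.09590249  0.065     ]
rim [ 0.63528335 -0.0167022   0.062     ]
```

Run:
```python
from rig import arm
from h import *
R=Rd(39.3); c=np.array([.5452,-.3199])
arm.move_to(np.r_[c,.08],R)
arm.move_l(np.r_[c,.0195],feed=.1)
print("f",arm.current_force().round(2),arm.current_ee_pos())
arm.grip(0.0); print("w",arm.current_width())
arm.move_l(np.r_[c,.15],feed=.2)
print("f",arm.current_force().round(2),arm.current_width(),arm.current_t())
R=Rd(85);arm.move_to([.631,-.020,.15],R);shot(arm,"w_hold");print(arm.current_t(),arm.current_ee_pos(),arm.current_force().round(2))
im=arm.snapshot("scene");cv2.imwrite("pics/scene1.png",cv2.resize(im[120:320,180:400,::-1],None,fx=3,fy=3))
```

```text
f [-0.03  0.07  0.65] [ 0.54557126 -0.32012176  0.02014734]
w 0.011286790957521308
f [-0.72  0.13 -2.3 ] 0.011022858708963251 7.5583
8.8 [ 0.6309451  -0.02145658  0.14982603] [ 0.07 -0.46 -0.98]
```

View pics/w_hold.png

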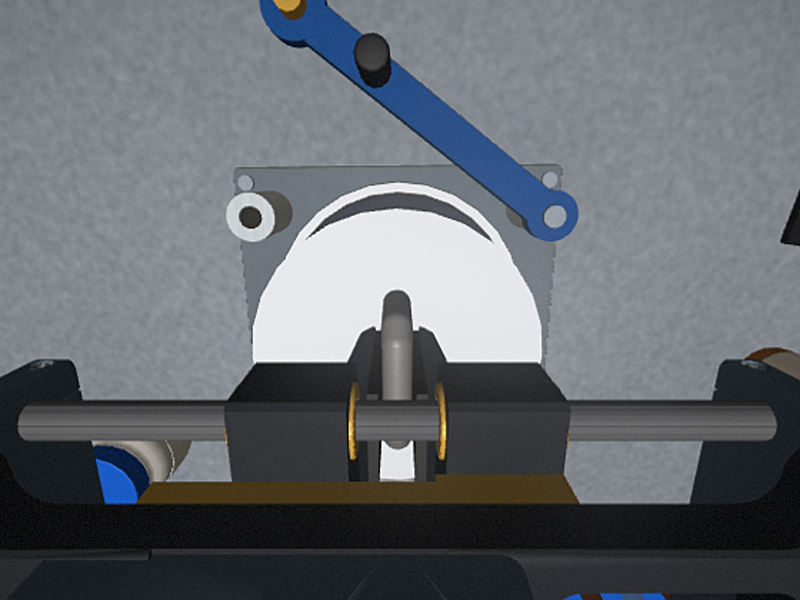

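View pics/scene1.png

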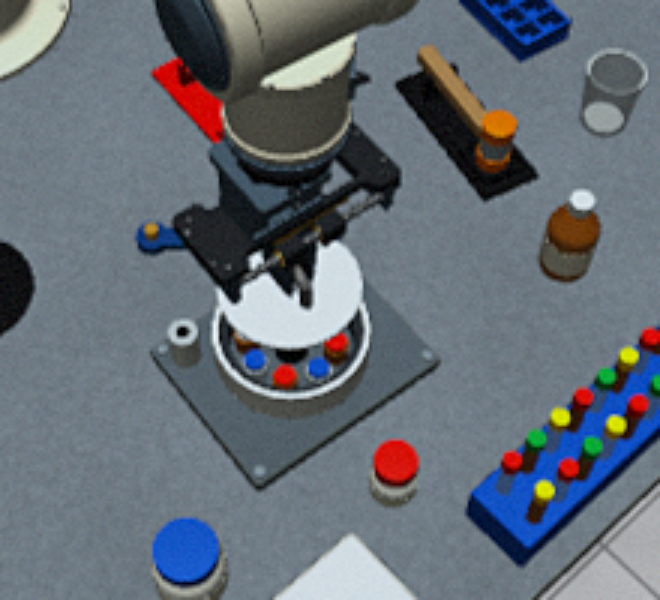

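The cover is held level over the well at z 0.15. In the wrist view its front edge is at about (397,209) and the rim at (397,183). I'll fit both arcs to check the relative offset before lowering.

Run:
```python
from fit import *
im=cv2.imread("pics/raw_w_hold.png").astype(int);KT=cal("w_hold")
g=im.min(2)
disc=[];rin=[];rout=[]
for x in range(228,330,4):
    col=g[110:175,x]>175
    d=np.flatnonzero(np.diff(col.astype(int)))
    if len(d)>=3: rout.append((x,110+d[0]+.5));rin.append((x,110+d[1]+.5));disc.append((x,110+d[2]+.5))
for y in range(225,252,4):
    row=g[y]>175
    l=np.flatnonzero(row[150:400]);disc.append((150+l[0]-.5,y));disc.append((150+l[-1]+.5,y))
print(len(rin),disc[-2:])
def cf(pts,z,r):
    P=np.array([p2w(KT,p,z)[:2] for p in pts])
    s=least_squares(lambda v:np.hypot(P[:,0]-v[0],P[:,1]-v[1])-r,[.63,-.02],loss="soft_l1",f_scale=.001)
    return s.x.round(4),s.fun.round(4)
print("rout",cf(rout,.062,.075));print("rin",cf(rin,.062,.069))
for z in (.137,.139): print("disc",cf(disc,z,.065))
```

```text
26 [(np.float64(176.5), 249), (np.float64(378.5), 249)]
rout (array([ 0.6313, -0.0201]), array([-0.0005, -0.0003,  0.0001,  0.0001,  0.0002, -0.0003,  0.0002,
        0.0001,  0.0001,  0.0003, -0.0002,  0.0003,  0.0001,  0.0001,
        0.0002, -0.0003,  0.0001, -0.0001, -0.0002, -0.0001,  0.0001,
       -0.0002,  0.0003,  0.0003, -0.0002, -0.0004]))
rin (array([ 0.6304, -0.0199]), array([ 0.0003, -0.0004, -0.0002,  0.0002,  0.0002, -0.0004, -0.    ,
       -0.0002,  0.0005, -0.0002,  0.0001, -0.0002,  0.0004,  0.0004,
       -0.0003, -0.    , -0.0004,  0.0002,  0.0002, -0.0004, -0.0001,
        0.0004,  0.0004, -0.0002, -0.0005,  0.0001]))
disc (array([ 0.631 , -0.0209]), array([ 0.0003, -0.0002, -0.0001, -0.0004, -0.0001, -0.0002,  0.0003,
       -0.0002, -0.0001, -0.0004, -0.0001, -0.0002,  0.0003,  0.0003,
       -0.0002, -0.    , -0.0003,  0.    , -0.0001,  0.0004, -0.0001,
        0.0001, -0.0002,  0.0001,  0.0001,  0.0001,  0.0005,  0.0004,
        0.0007,  0.0007,  0.0005,  0.0004,  0.0004,  0.0003,  0.0004,
        0.0003,  0.0005,  0.0004,  0.0007,  0.0006]))
disc (array([ 0.631 , -0.0209]), array([ 0.0003, -0.0002, -0.0001, -0.0004, -0.0001, -0.0002,  0.0003,
       -0.0001,  0.    , -0.0003,  0.    , -0.0002,  0.0003,  0.0004,
       -0.0001,  0.0001, -0.0003,  0.0001, -0.    ,  0.0005, -0.    ,
        0.0001, -0.0002,  0.0001,  0.    ,  0.0001, -0.    , -0.0001,
        0.0002,  0.0001, -0.0001, -0.0001, -0.0002, -0.0003, -0.0003,
       -0.0003, -0.0002, -0.0003, -0.0001, -0.0001]))
```

Fits: well at (0.631,-0.020), disc at (0.631,-0.021), so they are within 1 mm. Lowering and releasing.

Run:
```python
from rig import arm
from h import *
R=Rd(85)
for z in (.09,.0745,.0735):
    arm.move_l([.631,-.0195,z],feed=.1); print(z,arm.current_ee_pos().round(4),arm.current_force().round(2))
arm.grip(.03);arm.move_l([.631,-.0195,.16],feed=.2)
arm.move_to([.50-.06,-.02,.2],Rd(-42.1))
print(arm.current_t())
for n in("top","scene"):
    im=arm.snapshot(n);cv2.imwrite(f"pics/{n}2.png",cv2.resize(im[:,:,::-1],(800,600),interpolation=cv2.INTER_CUBIC) if 0 else cv2.resize((im[160:260,220:400] if n=="top" else im[160:290,180:360])[:,:,::-1],None,fx=4,fy=4,interpolation=cv2.INTER_CUBIC))
```

```text
0.09 [ 0.6314 -0.0196  0.0904] [-0.11  0.07 -1.8 ]
0.0745 [ 0.6308 -0.0195  0.0745] [ 0.86 -0.02 -1.53]
0.0735 [ 0.6312 -0.0195  0.0738] [-0.62  0.07 -1.04]
13.1833
```

View pics/scene2.png

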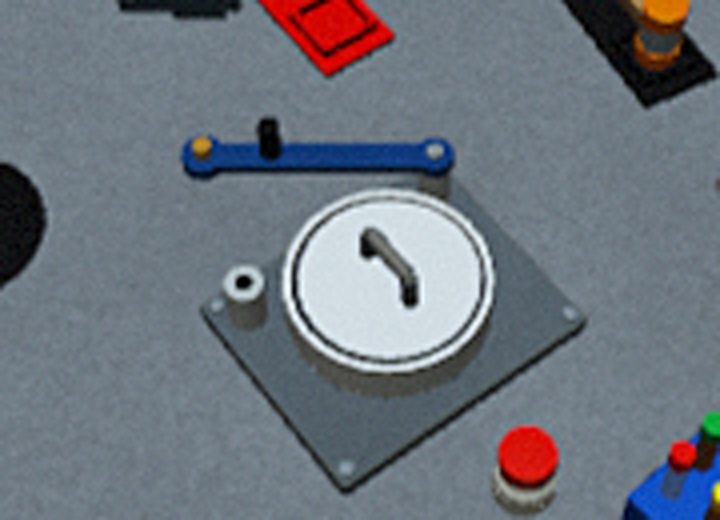

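View pics/top2.png

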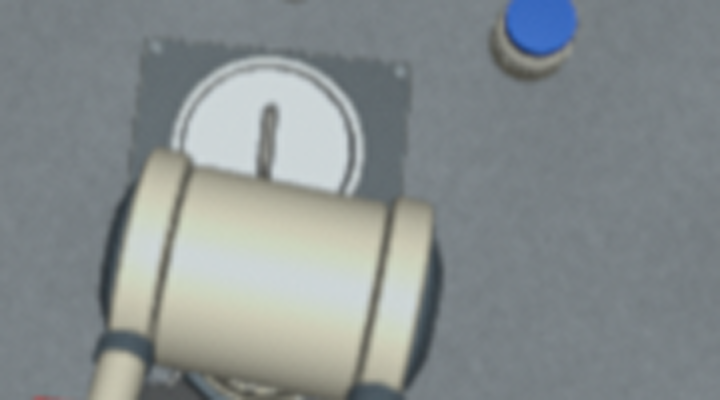

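The cover is seated with an even dark gap all round, at (388,280) in the scene crop. Now swinging the bar by its knob.

```bash
cat >> h.py <<'E'
H=np.array([.5830,.0698]);YAW=-4.8
def bard(a): # deg
    m=np.radians(YAW);c,s=np.cos(m),np.sin(m);x,y=-np.sin(np.radians(a)),-np.cos(np.radians(a))
    return np.array([c*x-s*y,s*x+c*y])
E
python3 - <<'E'
from rig import arm
from h import *
a0=37.3
k=lambda a:H+.12*bard(a)
print(k(a0),k(0))
arm.grip(.045)
arm.move_to(np.r_[k(a0),.15],Rd(YAW-a0))
arm.move_l(np.r_[k(a0),.084],feed=.12);print(arm.current_force().round(2))
arm.grip(0);print("w",arm.current_width(),arm.current_ee_pos())
for a in (30,23,16,9,4,1,0,-.5,-1,-1.5,-2):
    arm.move_l(np.r_[k(a),.084],Rd(YAW-a),feed=.1)
    f=arm.current_force();t=f[:2]@np.array([np.cos(np.radians(YAW-a)),np.sin(np.radians(YAW-a))])
    print(a,f.round(1),round(t,1),arm.current_ee_pos().round(4))
    if a<=1 and t<-9: break
print(arm.current_t())
arm.grip(.03);arm.move_l(np.r_[k(0),.17],feed=.2)
print(arm.current_t())
E
```

```text
[ 0.50254881 -0.0192371 ] [ 0.57295866 -0.04977914]
[0.64 0.49 1.37]
w 0.015221339975168651 [ 0.50269937 -0.01923478  0.08420698]
30 [-0.3 -1.   7.2] 0.3 [ 0.5149 -0.0289  0.0842]
23 [ 1.  -0.8  8.2] 1.3 [ 0.5272 -0.0362  0.0842]
16 [ 0.8 -0.4  8.6] 0.9 [ 0.5403 -0.0421  0.0842]
9 [0.9 1.9 9.3] 0.4 [ 0.5541 -0.0464  0.0841]
4 [ 1.4  1.1 10.4] 1.2 [ 0.5643 -0.0484  0.0842]
1 [-0.3  0.8  9. ] -0.3 [ 0.5703 -0.0491  0.0841]
0 [1.  0.7 9.6] 1.0 [ 0.5722 -0.0493  0.0842]
-0.5 [-2.   0.8 11.9] -2.0 [ 0.5727 -0.0493  0.0841]
-1 [-8.1  0.4 15.7] -8.1 [ 0.5727 -0.0493  0.0841]
-1.5 [-14.4   0.5  21.2] -14.4 [ 0.5727 -0.0493  0.084 ]
18.1167
19.1417
```

The stop is felt (tangential force rose while the position stayed put). I'll check visually and measure the pin, then look at the mallet again on the way.

Run:
```python
from rig import arm
from h import *
R=Rd(85);arm.move_to(np.r_[.53,-.09,.2],R);shot(arm,"w_pin");print(arm.current_t())
R=Rd(76.5); arm.move_to(np.array([.60,.297,.22])+R[:,0]*.07,R);arm.grip(.06);shot(arm,"w_mal2");print(arm.current_t())
im=arm.snapshot("scene");cv2.imwrite("pics/scene3.png",cv2.resize(im[120:290,180:380,::-1],None,fx=4,fy=4-.5,interpolation=cv2.INTER_CUBIC))
```

```text
20.6917
22.875
```

View pics/w_pin.png

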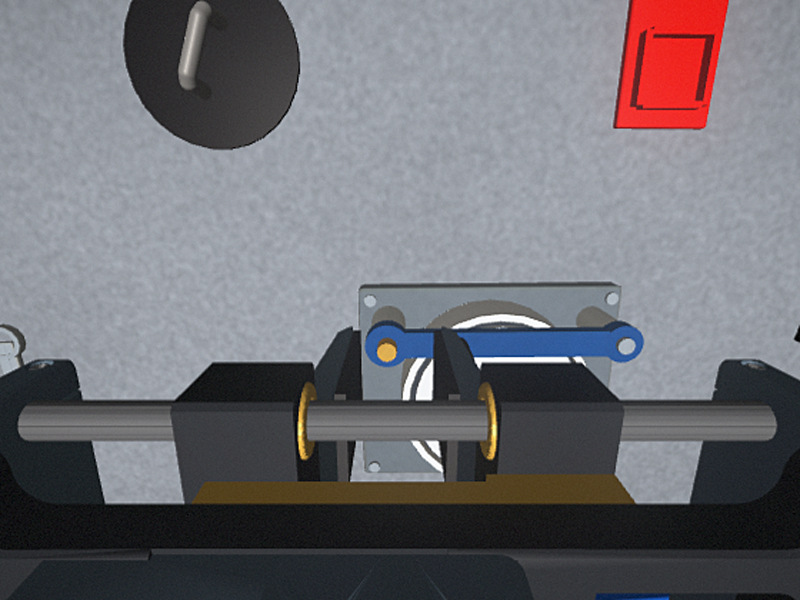

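View pics/w_mal2.png

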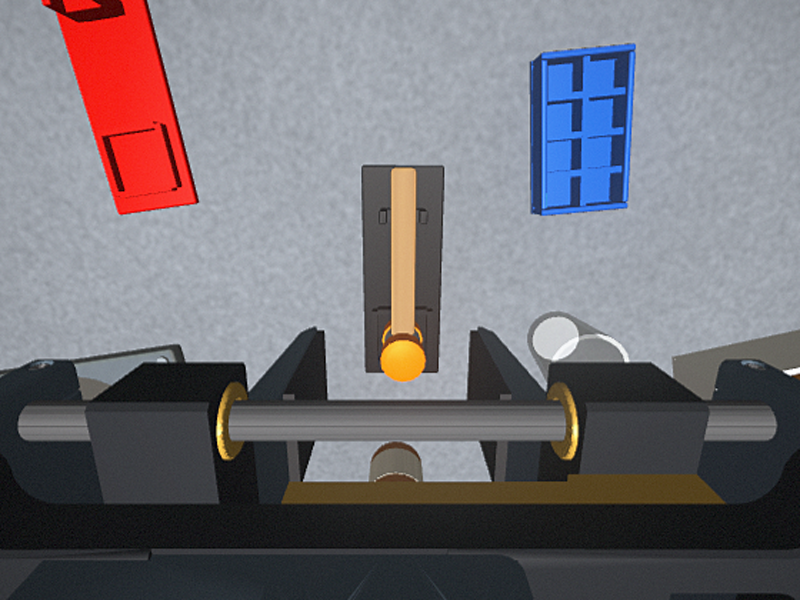

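View pics/scene3.png

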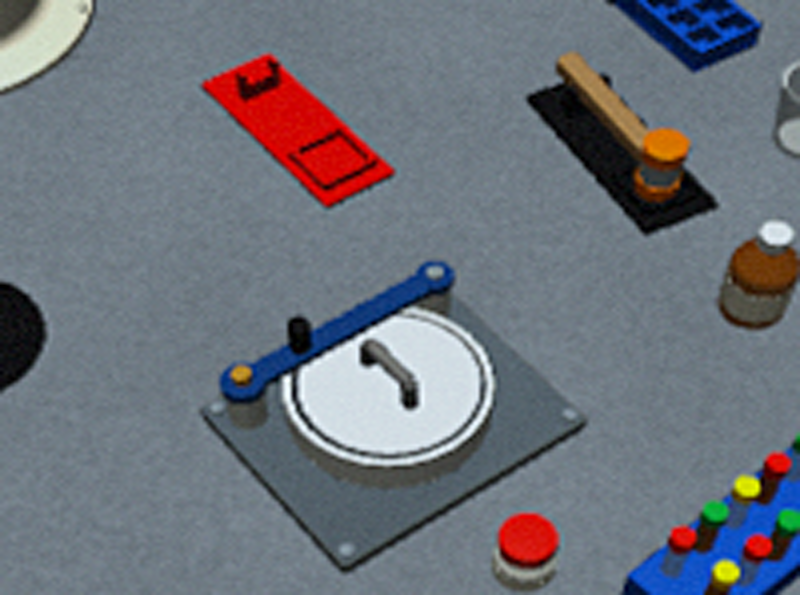

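The bar now lies across the cover with the pin over the keeper, at (387,352) in w_pin. The mallet head top is at (403,360) in w_mal2. Fitting the pin, mallet and cradle.

Run:
```python
from fit import *
im=cv2.imread("pics/raw_w_pin.png");KT=cal("w_pin");hsv=cv2.cvtColor(im,cv2.COLOR_BGR2HSV)
m=(hsv[...,0]>12)&(hsv[...,0]<35)&(hsv[...,1]>110)&(hsv[...,2]>120);c,cen,st=blob(m,(387*.7,352*.7));print("pin",cen,st,p2w(KT,cen,.09).round(4),"pred",H+.17*bard(0))
im=cv2.imread("pics/raw_w_mal2.png");KT=cal("w_mal2");hsv=cv2.cvtColor(im,cv2.COLOR_BGR2HSV)
m=(hsv[...,1]>200)&(hsv[...,0]<25)&(im[...,2]>200);c,cen,st=blob(m,(403*.7,362*.7));print(st,cen)
lo=c[c[:,1]>cen[1]-2];print("head",circ(KT,lo,.072),circ(KT,c,.072),p2w(KT,cen,.072))
# handle: wood
m=(hsv[...,0]>8)&(hsv[...,0]<22)&(hsv[...,1]>50)&(hsv[...,1]<170)&(im[...,2]>140);c,cen,st=blob(m,(403*.7,250*.7));print(st)
rows=range(st[1]+8,st[1]+st[3]-20,4);L=[];
ys,xs=np.nonzero(m)
for y in rows:
    r=c[c[:,1]==y][:,0];L.append(((r.min()+r.max())/2,y))
P=np.array([p2w(KT,p,.051)[:2] for p in L]);d=P[0]-P[-1];print("handle ",P[0],P[-1],np.degrees(np.arctan2(-d[1],-d[0])))
v=cv2.fitLine(P.astype(np.float32),cv2.DIST_HUBER,0,.001,.001).ravel();print(v,np.degrees(np.arctan2(v[1],v[0])))
print("handle end",p2w(KT,(403*.7,168*.7),.051))
# cradle corners
for p in [(363,166),(443,166),(365,372),(438,373)]: print(p2w(KT,np.array(p)*.7,.008).round(4))
```

```text
pin [270.16058394 245.91240876] [264 240  14  13 137] [ 0.5673 -0.1003  0.09  ] pred [ 0.56877477 -0.09960379]
[266 239  32  28 580] [282.07241379 253.84482759]
head (array([0.5931, 0.3036, 0.0168]), np.float64(0.0003)) (array([0.5938, 0.3036, 0.0165]), np.float64(0.00204)) [0.59509612 0.30358932 0.072     ]
[ 273  117   18  118 1943]
handle  [0.45856245 0.3361086 ] [0.55410779 0.31290883] -13.648100241233362
[ 0.9711747  -0.23836888  0.5056418   0.32473516] -13.79029
handle end [0.4511935  0.33796148 0.051     ]
[0.441  0.3065 0.008 ]
[0.4568 0.3718 0.008 ]
[0.6237 0.2604 0.008 ]
[0.6411 0.3281 0.008 ]
```

Mallet and cradle agree: the place computes to (0.594,0.304) and the head is there too, yaw -13.7°. Picking up the mallet and making a first tap.

```bash
cat >> h.py <<'E'
MH=np.array([.5938,.3036]);MY=-13.7;GO=.045
def gp(head,yaw): # TCP xy for head xy
    a=np.radians(yaw);return np.array(head)-GO*np.array([np.cos(a),np.sin(a)])
PIN=np.array([.5680,-.1000]);SY=-4.8
E
python3 - <<'E'
from rig import arm
from h import *
g=gp(MH,MY);R=Rd(MY+90)
arm.move_to(np.r_[g,.10],R);arm.move_l(np.r_[g,.022],feed=.12);print(arm.current_force().round(2),arm.current_ee_pos().round(4))
arm.grip(0);print("w",arm.current_width(),arm.current_ee_pos().round(4))
arm.move_l(np.r_[g,.15],feed=.2);print(arm.current_force().round(2),arm.current_torque().round(2),arm.current_t())
s=gp(PIN,SY);arm.move_to(np.r_[s,.15],Rd(SY+90));arm.move_l(np.r_[s,.125],feed=.2);print(arm.current_t(),arm.current_ee_pos().round(4),s)
shot(arm,"w_str")
im=arm.snapshot("scene");cv2.imwrite("pics/scene4.png",cv2.resize(im[120:290,180:380,::-1],None,fx=4,fy=4-.5,interpolation=cv2.INTER_CUBIC))
E
```

```text
[-0.53  0.41 -0.53] [0.5507 0.3146 0.023 ]
w 0.01992469642166307 [0.5501 0.3142 0.022 ]
[ 0.28  0.64 -3.43] [-0.    0.1   0.02] 25.7667
27.5667 [ 0.5226 -0.0953  0.1244] [ 0.52315782 -0.0962345 ]
```

View pics/w_str.png

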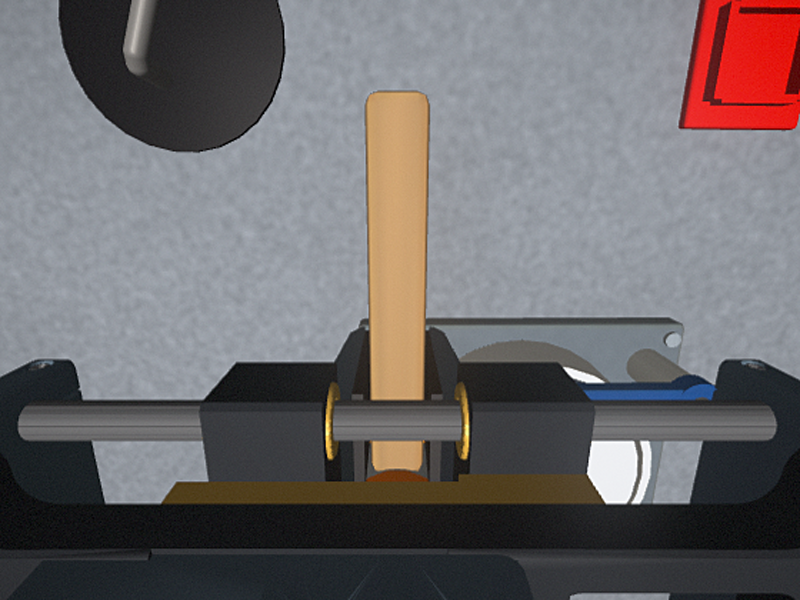

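View pics/scene4.png

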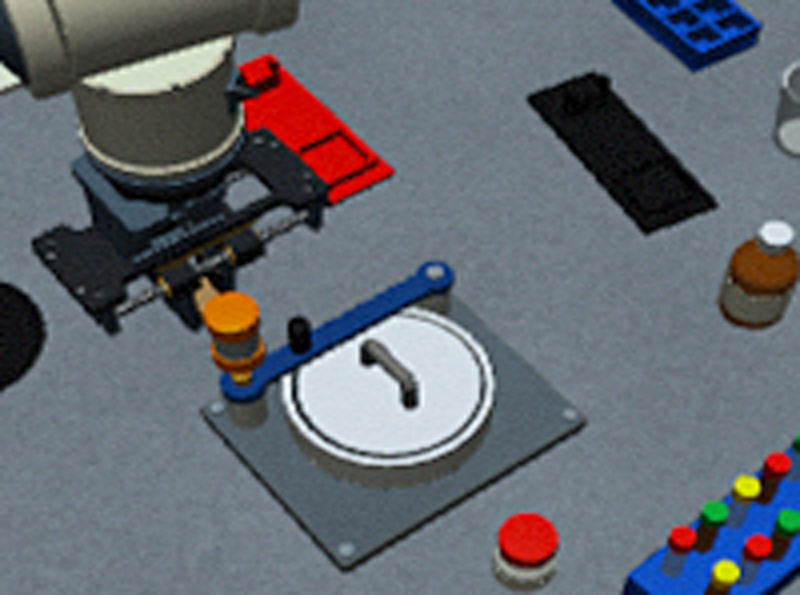

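The mallet is held level with its head above the pin, at (238,340) in the scene crop. First tap.

Run:
```python
from rig import arm
from h import *
s=gp(PIN,SY)
arm.move_l(np.r_[s,.135],feed=.2)
t=arm.current_t();arm.move_l(np.r_[s,.094],feed=.3);print("dt",arm.current_t()-t,arm.current_force().round(1),arm.current_torque().round(2),arm.current_ee_pos().round(4))
arm.move_l(np.r_[s,.135],feed=.3);print(arm.current_t(),arm.current_force().round(1))
shot(arm,"w_str1")
im=arm.snapshot("scene");cv2.imwrite("pics/scene5.png",cv2.resize(im[180:250,210:290,::-1],None,fx=8,fy=8,interpolation=cv2.INTER_CUBIC))
```

```text
dt 0.28330000000000055 [-0.2 -0.  -2.7] [ 0.07  0.05 -0.01] [ 0.5221 -0.0959  0.0935]
28.4833 [ 0.5 -0.4 -3.2]
```

View pics/scene5.png

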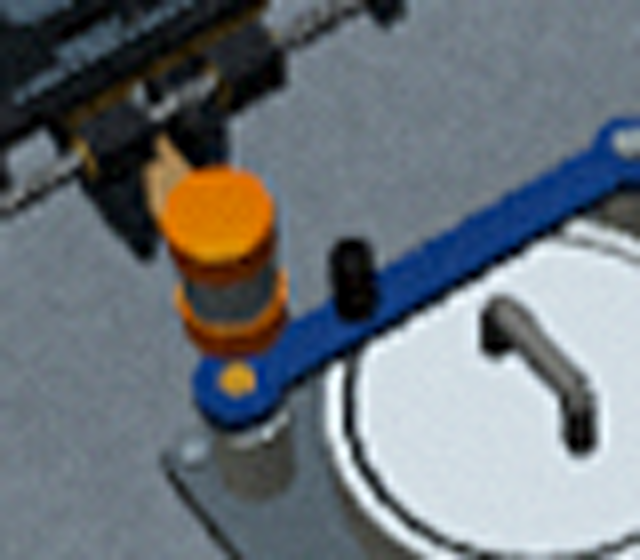

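View pics/w_str1.png

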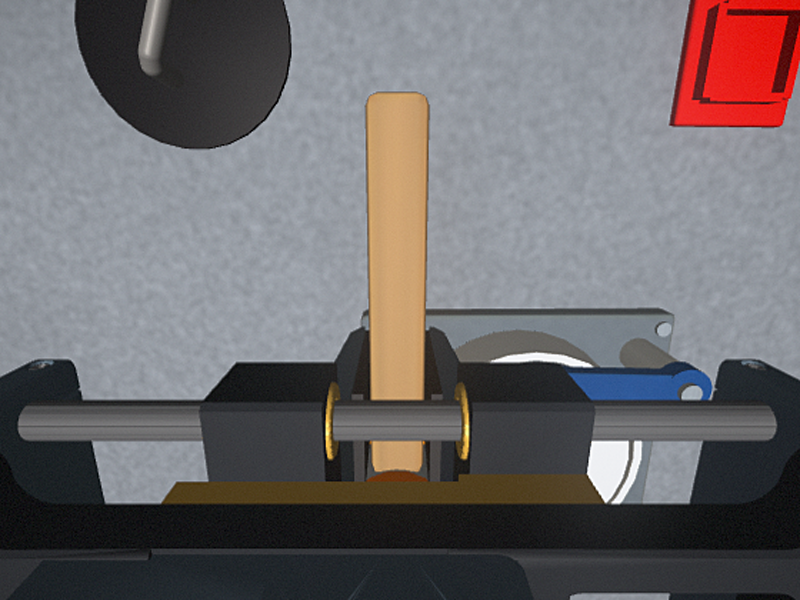

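The first tap drove the pin most of the way and the mallet hasn't slipped. Now a second, deeper tap.

Run:
```python
from rig import arm
from h import *
s=gp(PIN,SY)
for z in (.0885,.087):
    t=arm.current_t();arm.move_l(np.r_[s,z],feed=.3);print("dt",arm.current_t()-t,arm.current_force().round(1),arm.current_torque().round(2),arm.current_ee_pos().round(4))
    arm.move_l(np.r_[s,.135],feed=.3);print(arm.current_t(),arm.current_force().round(1))
shot(arm,"w_str2")
im=arm.snapshot("scene");cv2.imwrite("pics/scene6.png",cv2.resize(im[180:250,210:290,::-1],None,fx=8,fy=8,interpolation=cv2.INTER_CUBIC))
```

```text
dt 0.3083999999999989 [ 0.7 -0.2 -2.9] [ 0.06  0.06 -0.01] [ 0.5218 -0.0958  0.0876]
29.2 [ 0.1 -0.2 -2.8]
dt 0.30829999999999913 [ 0.5 -0.4 -2.3] [0.01 0.04 0.01] [ 0.5217 -0.0958  0.0863]
29.8167 [-0.5 -0.2 -4.2]
```

View pics/scene6.png

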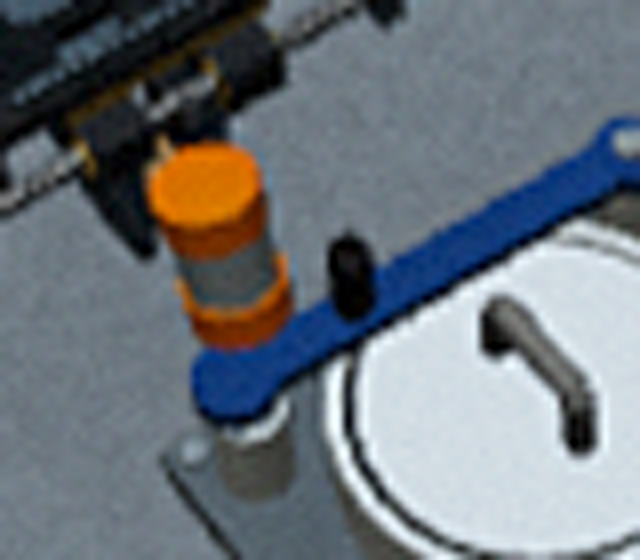

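View pics/w_str2.png

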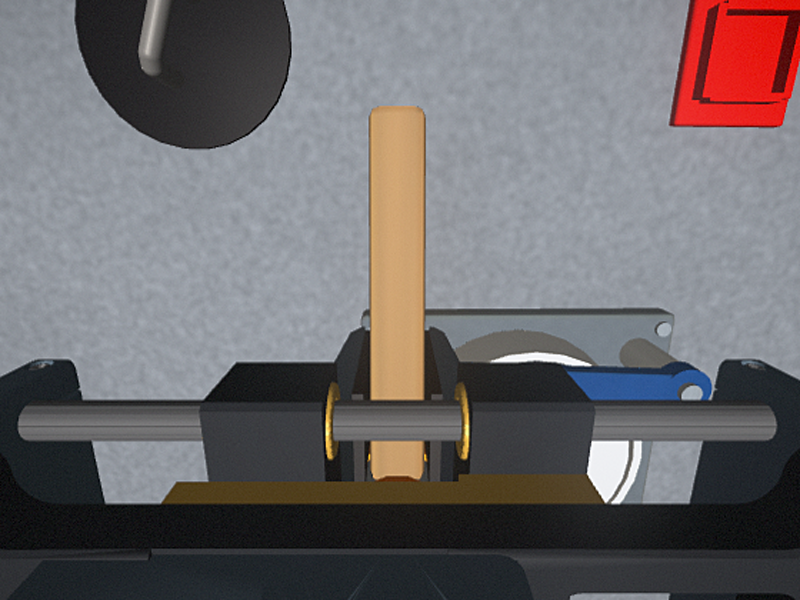

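The pin no longer stands out, and the mallet has pitched slightly in the grip (handle end row 93→107). I'll estimate that pitch.

Run:
```python
from h import *
from rig import arm
from scipy.optimize import brentq
R=arm.current_tool_rot();p=arm.current_ee_pos();print(p.round(4),arm.current_width())
im=[cv2.imread(f"pics/raw_w_str{k}.png") for k in("1","2")]
for k,i in zip(("w_str1","w_str2"),im):
    KT=cal(k);T=KT[1]
    hsv=cv2.cvtColor(i,cv2.COLOR_BGR2HSV);m=(hsv[...,0]>8)&(hsv[...,0]<22)&(hsv[...,1]>50)&(hsv[...,1]<190)&(i[...,2]>110)
    col=m[:,270:286].sum(1)>8;rows=np.flatnonzero(col[40:345])+40;w=m[100,240:320].sum();w2=m[200,240:320].sum()
    def pix(th,dx):
        out=[]
        for X in (.102+dx,-.027+dx): 
            q=np.array([X,0,-.011]) # rel grip, tool frame z down
            c,s=np.cos(th),np.sin(th); q=np.array([c*q[0]-s*q[2]*-1*0 - s*q[2],0,s*q[0]+c*q[2]])
            P=R@(q+[0,0,-.018])+p; out.append(w2p(KT,P)[0,1])
        return np.array(out)
    print(k,rows.min(),rows.max(),w,w2,pix(0,0))
    for th in range(-2,14,2): print(th,pix(np.radians(th),0).round(1))
```

```text
[ 0.5229 -0.0961  0.1355] 0.01979846920400336
w_str1 65 328 43 40 [ 61.27974513 319.58759977]
-2 [ 60.8 319.1]
0 [ 61.3 319.6]
2 [ 62.1 320. ]
4 [ 63.1 320.4]
6 [ 64.4 320.7]
8 [ 65.9 320.9]
10 [ 67.6 321.1]
12 [ 69.5 321.2]
w_str2 74 333 39 38 [ 61.36428808 319.43109431]
-2 [ 60.9 318.9]
0 [ 61.4 319.4]
2 [ 62.1 319.9]
4 [ 63.2 320.2]
6 [ 64.5 320.5]
8 [ 66.  320.7]
10 [ 67.7 320.9]
12 [ 69.6 321. ]
```

Run:
```python
from rig import arm
from h import *
s=gp(PIN,SY)
arm.move_l(np.r_[s,.17],feed=.3)
arm.move_to([.50,.15,.17],Rd(90+45))
print(arm.current_t(),arm.current_ee_pos())
im=arm.snapshot("scene");cv2.imwrite("pics/raw_scene7.png",im[:,:,::-1]);cv2.imwrite("pics/scene7.png",cv2.resize(im[100:260,200:400,::-1],None,fx=4,fy=3.7,interpolation=cv2.INTER_CUBIC))
im=arm.snapshot("top");cv2.imwrite("pics/top7.png",cv2.resize(im[160:260,230:350,::-1],None,fx=6,fy=6,interpolation=cv2.INTER_CUBIC))
shot(arm,"w_7")
```

```text
31.1583 [0.50010718 0.1490898  0.16952461]
```

View pics/scene7.png

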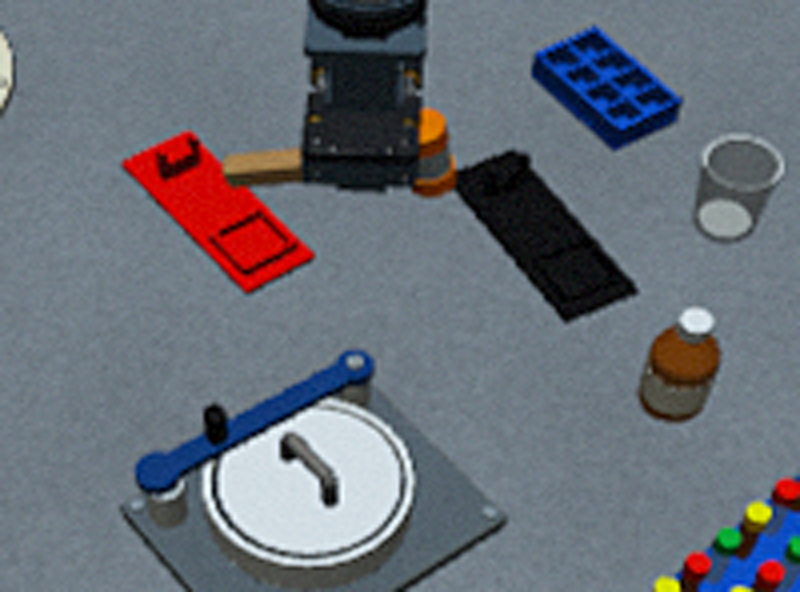

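View pics/top7.png

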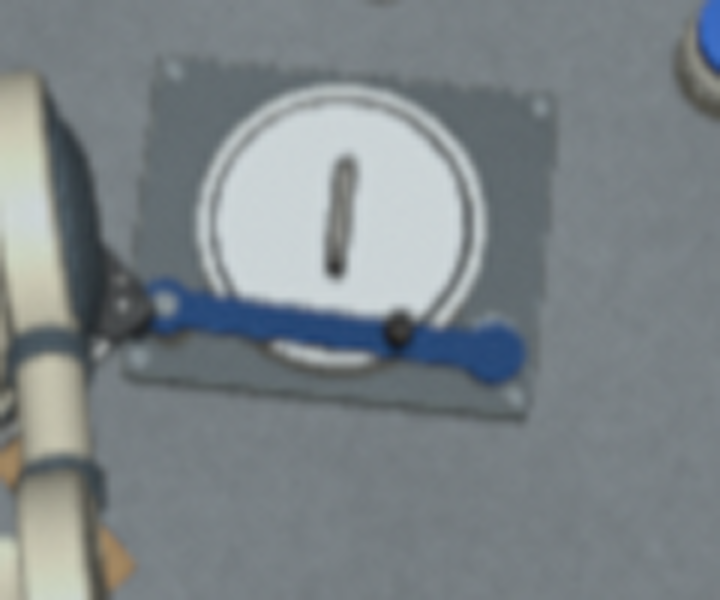

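The pin has vanished into the bar's top in both views (pad plain blue at (156,470) scene and (497,350) top), and the bar is across. Now to fit the mallet's pitch in the grip.

```bash
cat > mal.py <<'E'
from h import *
def model(th,dx,dz,R,p):
    # tool frame: x toward handle end, z down; grip centre at z=-.018
    c,s=np.cos(th),np.sin(th)
    M=np.array([[c,0,-s],[0,1,0],[s,0,c]])
    def tr(q): return (R@((np.atleast_2d(q)@M.T)+[dx,0,-.018+dz]).T).T+p
    t=np.linspace(0,2*np.pi,40)
    head=lambda z:np.c_[-.045+.018*np.cos(t),.018*np.sin(t),0*t+z]
    box=np.array([[x,y,z] for x in(.102,-.027) for y in(-.01,.01) for z in(-.011,.011)])
    return tr(head(-.032)),tr(head(.032)),tr(box)
E
python3 - <<'E'
from mal import *
from rig import arm
R=arm.current_tool_rot();p=arm.current_ee_pos()
im=cv2.imread("pics/raw_scene7.png");KT=cal("scene")
outs=[]
for th in (0,6,12,18):
    a=cv2.resize(im[125:160,250:320],None,fx=5.6,fy=8*.7,interpolation=cv2.INTER_CUBIC)
    for P in model(np.radians(th),-.0015,0,R,p):
        uv=(w2p(KT,P)-[250,125]+.5)*5.6-.5
        if len(P)==40: cv2.polylines(a,[uv.round().astype(int)],True,(0,255,0),1)
        else:
            for i,j in[(0,1),(0,2),(1,3),(2,3),(0,4),(1,5),(2,6),(3,7)]: cv2.line(a,tuple(map(int,uv[i])),tuple(map(int,uv[j])),(0,255,0),1)
    cv2.putText(a,str(th),(5,20),0,.6,(255,255,255),1);outs.append(a)
cv2.imwrite("pics/ov.png",np.vstack([np.hstack(outs[:2]),np.hstack(outs[2:])]))
E
```

```text
(no output)
```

View pics/ov.png

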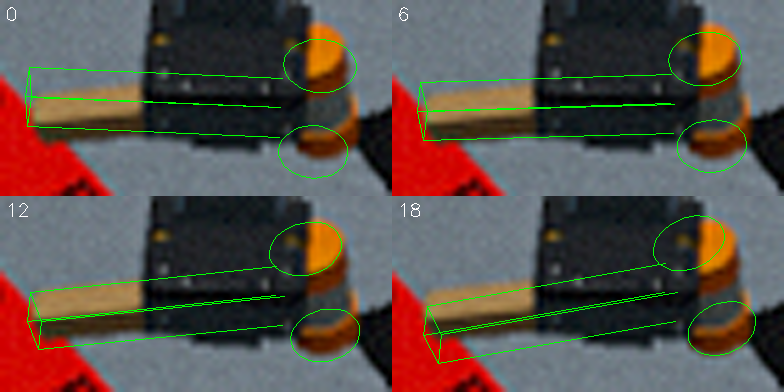

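View pics/w_7.png

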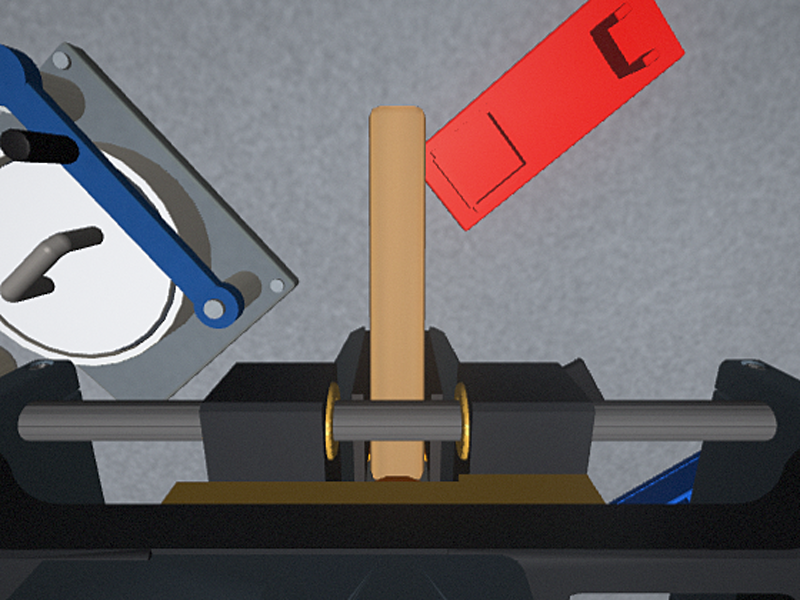

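Run:
```python
from mal import *
from rig import arm
from scipy.optimize import least_squares
R=arm.current_tool_rot();p=arm.current_ee_pos()
def meas(k):
    i=cv2.imread(f"pics/raw_{k}.png").astype(float);g=cv2.GaussianBlur(i,(3,3),0)
    r=i[:,:,2]-i[:,:,0] # red-blue
    def w(y):
        row=r[y];c=278;th=40
        l=c
        while row[l]>th:l-=1
        rr=c
        while row[rr]>th:rr+=1
        L=l+(th-row[l])/(row[l+1]-row[l]);RR=rr-(th-row[rr])/(row[rr-1]-row[rr]);return RR-L
    return [(y,w(y)) for y in range(84,225,6)],r
KT=cal("w_7")
for k in("w_str1","w_str2","w_7"):
    W,_=meas(k);a=np.array(W);co=np.polyfit(a[:,0],a[:,1],1);print(k,"width at 84:",np.polyval(co,84).round(2)," at 220:",np.polyval(co,220).round(2))
for th in (0,4,8,10,12,14):
    b=w2p(KT,model(np.radians(th),-.0015,0,R,p)[2])
    # top edges z=-.011 : idx 0,2 (far), 4,6 (near)
    w=[abs(b[2,0]-b[0,0]),abs(b[6,0]-b[4,0])];v=[b[0,1],b[4,1]]
    co=np.polyfit(v,w,1);print(th,np.polyval(co,84).round(2),np.polyval(co,220).round(2),np.round(v,1))
```

```text
w_str1 width at 84: 43.67  at 220: 39.19
w_str2 width at 84: 39.23  at 220: 37.96
w_7 width at 84: 69.64  at 220: 30.57
0 46.08 40.91 [ 66.7 326. ]
4 44.02 40.27 [ 68.3 326.8]
8 42.1 39.69 [ 70.9 327.4]
10 41.18 39.42 [ 72.6 327.6]
12 40.29 39.15 [ 74.4 327.8]
14 39.42 38.9 [ 76.4 327.8]
```

Pitch ≈ 10.5–11°. I'll tilt the tool to level the mallet, go above the cradle and check with an overlay.

```bash
cat >> mal.py <<'E'
TH=np.radians(10.8);DX=-.001
def Mm(th=TH):
    c,s=np.cos(th),np.sin(th);return np.array([[c,0,-s],[0,1,0],[s,0,c]])
def pose(zc,head=MH,yaw=MY,th=TH):
    R=Rd(yaw+90)@Mm(th).T
    G=np.r_[gp(head,yaw),zc]
    return G-R@np.array([DX,0,-.018]),R
E
python3 - <<'E'
from mal import *
from rig import arm
p,R=pose(.16);arm.move_to(p,R)
p,R=pose(.10);arm.move_l(p,R,feed=.2);print(arm.current_t(),arm.current_ee_pos().round(4))
im=arm.snapshot("scene")[:,:,::-1].copy();shot(arm,"w_8")
R=arm.current_tool_rot();p=arm.current_ee_pos();KT=cal("scene")
outs=[]
o=np.array([280,95])
for th in (None,10.8):
    a=cv2.resize(im[o[1]:o[1]+80,o[0]:o[0]+70],None,fx=5.6,fy=5.6,interpolation=cv2.INTER_CUBIC)
    if th:
      for P in model(np.radians(th),DX,0,R,p):
        uv=(w2p(KT,P)-o+.5)*5.6-.5
        if len(P)==40: cv2.polylines(a,[uv.round().astype(int)],True,(0,255,0),1)
        else:
            for i,j in[(0,1),(0,2),(1,3),(2,3),(0,4),(1,5),(2,6),(3,7)]: cv2.line(a,tuple(map(int,uv[i])),tuple(map(int,uv[j])),(0,255,0),1)
    outs.append(a)
cv2.imwrite("pics/ov8.png",np.hstack(outs))
E
```

```text
32.8917 [0.5459 0.3149 0.0831]
```

View pics/ov8.png

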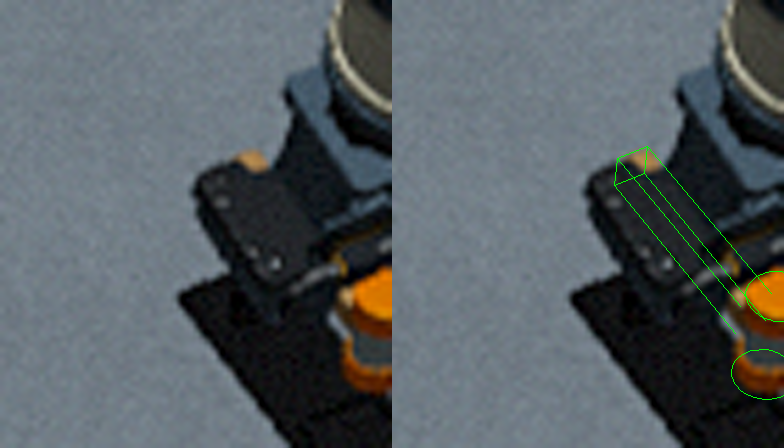

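View pics/w_8.png

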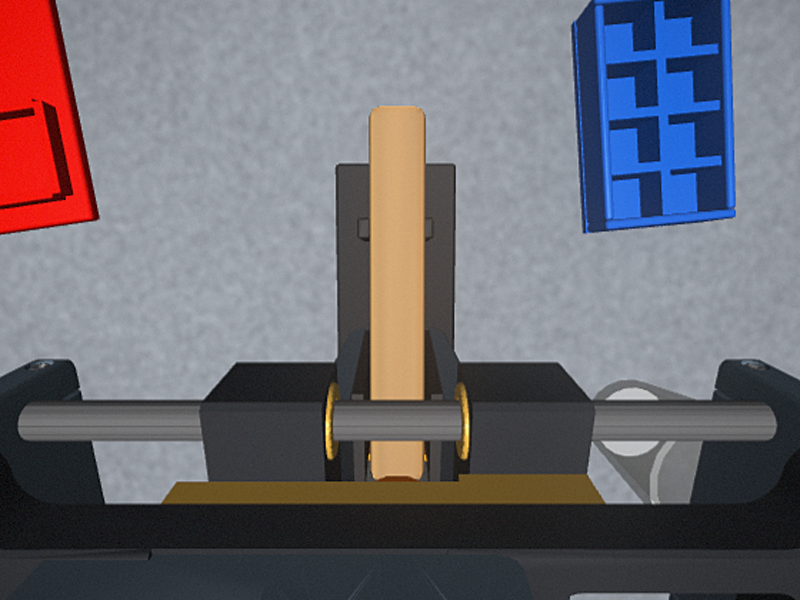

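The overlay matches apart from a small sideways offset that looks like the scene camera's bias, and the handle is centred over the notch. Lowering with force checks.

Run:
```python
from mal import *
from rig import arm
for z in (.06,.05,.046,.043,.0415):
    p,R=pose(z);arm.move_l(p,R,feed=.1);f=arm.current_force();print(z,f.round(1),arm.current_torque().round(2))
    if f[2]>6: break
arm.sleep(.2);arm.grip(.04)
# retreat along tool axis then up
p2=p-R[:,2]*.08;arm.move_l(p2,R,feed=.2)
R2=Rd(76.3);arm.move_to(np.array([.60,.297,.22])+R2[:,0]*.07,R2);shot(arm,"w_9")
print(arm.current_t(),arm.current_force().round(2))
im=arm.snapshot("scene");cv2.imwrite("pics/scene9.png",cv2.resize(im[80:280,180:440,::-1],None,fx=3,fy=3,interpolation=cv2.INTER_CUBIC))
```

```text
0.06 [ 0.6  0.5 -2.4] [-0.06 -0.17 -0.02]
0.05 [-0.   0.3 -3. ] [-0.06 -0.12  0.03]
0.046 [-0.   0.2 -2.1] [-0.03 -0.09 -0.01]
0.043 [ 0.1 -0.2 -2.4] [-0.12 -0.11  0.06]
0.0415 [-0.9 -0.3 -4.4] [-0.   -0.17  0.04]
36.4083 [ 0.03 -0.75 -0.47]
```

View pics/w_9.png

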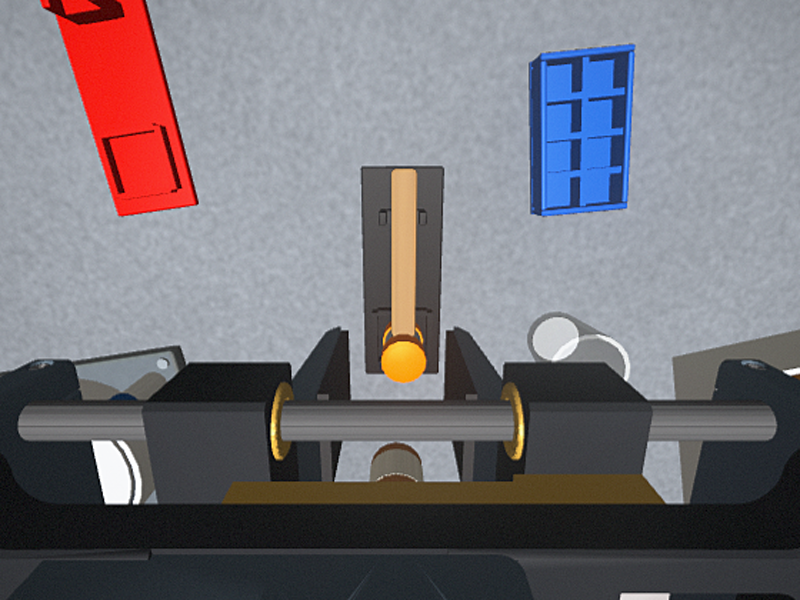

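View pics/scene9.png

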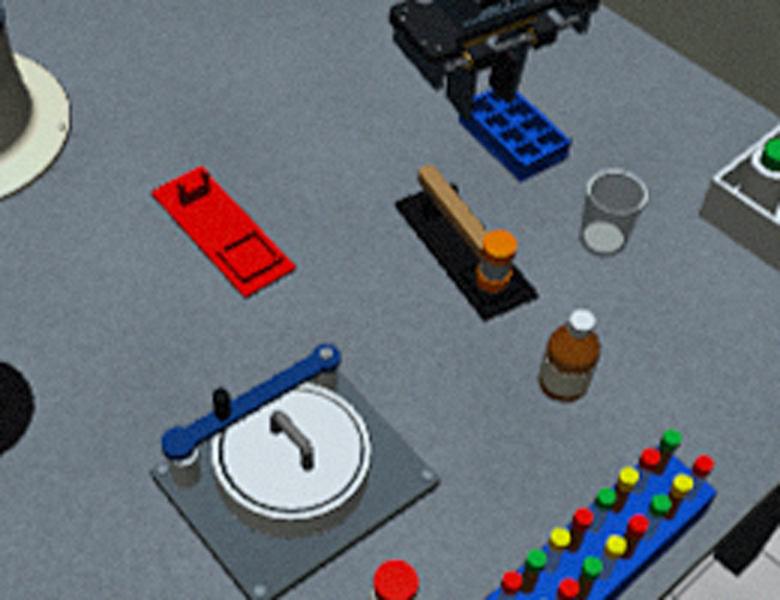

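The mallet is back: head at (403,361), against (403,360) originally. One close look at the pin before handing in.

Run:
```python
from rig import arm
from h import *
arm.grip(.09)
R=Rd(85);arm.move_to(np.r_[PIN,.19]+R[:,0]*.06,R);shot(arm,"w_10");print(arm.current_t())
i=cv2.imread("pics/raw_w_10.png");u=w2p(cal("w_10"),np.r_[PIN,.077])[0];print(u,w2p(cal("w_10"),np.r_[H,.077])[0])
x,y=u.astype(int);cv2.imwrite("pics/cpin.png",cv2.resize(i[y-45:y+30,x-50:x+150],None,fx=4,fy=4,interpolation=cv2.INTER_CUBIC))
```

```text
38.9083
[276.61083714 264.07482727] [443.99282142 264.17761072]
```

View pics/cpin.png

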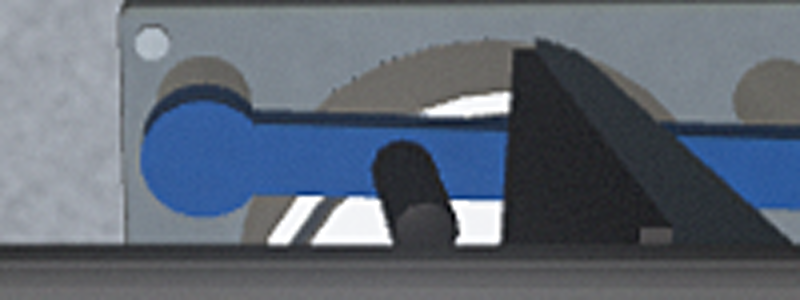

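The pad is plain blue, so the pin is flush. The pad sits slightly off its predicted pixel, so I'll check the bar angle quantitatively.

Run:
```python
from rig import arm
from fit import *
def blue(n):
    i=cv2.imread(f"pics/raw_{n}.png");h=cv2.cvtColor(i,cv2.COLOR_BGR2HSV)
    return (h[...,0]>100)&(h[...,0]<120)&(h[...,1]>140)&(h[...,2]>110)
KT=cal("w_10");m=blue("w_10");u=w2p(KT,np.r_[PIN,.077])[0]
c,cen,st=blob(m,u-[0,5])
pc=c[(c[:,0]<u[0]+4)&(c[:,1]<280)];print("pad",circ(KT,pc,.077))
# bar centreline between
for x in (295,320,430):
    ys=np.flatnonzero(m[200:285,x])+200
    if len(ys): print(x,ys.min(),ys.max(),p2w(KT,(x,ys.min()-.5),.077)[:2].round(4),p2w(KT,(x,ys.max()+.5),.077)[:2].round(4))
R=Rd(85);arm.move_to(np.array([.575,-.015,.25])+R[:,0]*.05,R);shot(arm,"w_11");print(arm.current_t())
KT=cal("w_11")
for nm,P in (("pin",PIN),("hinge",H)):
    m=blue("w_11");u=w2p(KT,np.r_[P,.077])[0];print(nm,u/.7)
```

```text
pad (array([ 0.5618, -0.0997,  0.0153]), np.float64(0.00027))
295 250 267 [ 0.5537 -0.0802] [ 0.5734 -0.0816]
320 251 256 [ 0.557  -0.0553] [ 0.5635 -0.0556]
430 254 266 [0.5699 0.055 ] [0.5844 0.0557]
39.4583
pin [293.14242672 335.18276111]
hinge [496.17606121 335.69361213]
```

View pics/w_11.png

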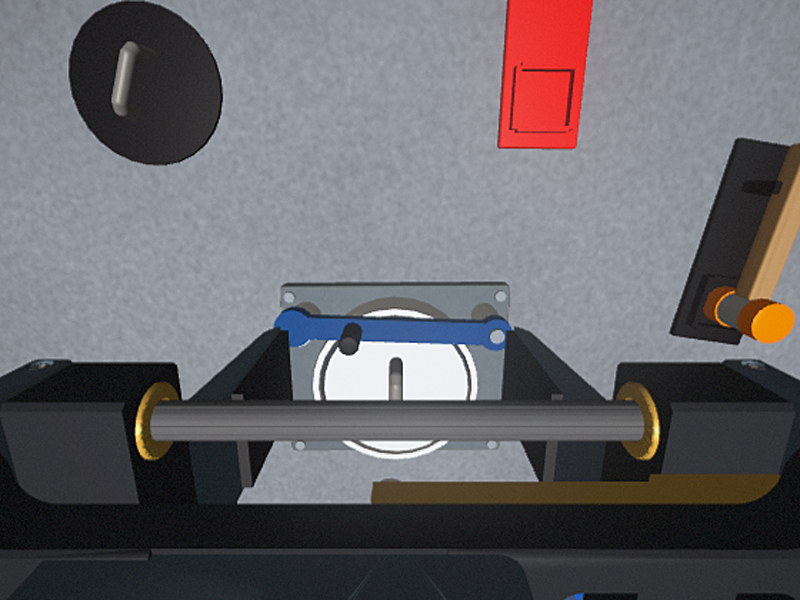

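Run:
```python
from fit import *
def blue(n):
    i=cv2.imread(f"pics/raw_{n}.png");h=cv2.cvtColor(i,cv2.COLOR_BGR2HSV)
    return (h[...,0]>100)&(h[...,0]<120)&(h[...,1]>140)&(h[...,2]>110)
for n,pu,hu in (("w_pin",(372,345),(626,346)),("w_11",(292,322),(497.5,336.5)),("w_str1",None,(691,392)),("w_str2",None,(691,391))):
    KT=cal(n);h=p2w(KT,np.array(hu)*.7,.077)[:2]
    print(n,"hinge",h.round(4),end=" ")
    if pu is None: print();continue
    c,cen,st=blob(blue(n),np.array(pu)*.7)
    d=np.array([np.linalg.norm(p2w(KT,p,.077)[:2]-PIN) for p in c])
    pp=c[(d<.03)&(c[:,0]<pu[0]*.7+(5 if n!="w_pin" else 9))]
    r,e=circ(KT,pp,.077);v=r[:2]-h;print("pad",r,e,"angle",-(np.degrees(np.arctan2(v[1],v[0]))-(-90+YAW)))
```

```text
w_pin hinge [0.5839 0.0717] pad [ 0.5684 -0.1001  0.0155] 0.00023 angle 0.3572629548432644
w_11 hinge [0.5838 0.0709] pad [ 0.5606 -0.0961  0.015 ] 0.00231 angle 3.114950473254524
w_str1 hinge [0.5829 0.0723] 
w_str2 hinge [0.5823 0.0723]
```

The taps dragged the bar back about 2° (pad 6 mm toward the robot). I'll push it back to its stop by the knob.

Run:
```python
from rig import arm
from h import *
k=lambda a:H+.12*bard(a)
arm.grip(.04);a0=2.3
arm.move_to(np.r_[k(a0),.16],Rd(YAW-a0));arm.move_l(np.r_[k(a0),.086],feed=.12)
arm.grip(0);print("w",arm.current_width(),arm.current_ee_pos().round(4),arm.current_force().round(1))
for a in (1.5,.8,.2,-.3,-.8,-1.2,-1.6):
    arm.move_l(np.r_[k(a),.086],Rd(YAW-a),feed=.05)
    f=arm.current_force();t=f[:2]@np.array([np.cos(np.radians(YAW-a)),np.sin(np.radians(YAW-a))])
    print(a,f.round(1),round(t,1),arm.current_ee_pos().round(4))
    if t<-10: break
arm.grip(.03);arm.move_l(np.r_[k(0),.17],feed=.2)
R=Rd(85);arm.move_to(np.r_[.53,-.09,.2],R);shot(arm,"w_12");print(arm.current_t())
```

```text
w 0.015274673186069865 [ 0.5684 -0.0493  0.0864] [-1.8  0.8  6.2]
1.5 [-0.3  0.5  5.3] -0.4 [ 0.5702 -0.0495  0.0864]
0.8 [0.4 1.1 4.9] 0.3 [ 0.5717 -0.0497  0.0863]
0.2 [-1.2  0.3  7.1] -1.2 [ 0.5726 -0.0497  0.0863]
-0.3 [-7.  -1.4 11.2] -6.9 [ 0.5726 -0.0497  0.0862]
-0.8 [-12.7  -0.4  16.7] -12.7 [ 0.5727 -0.0497  0.0862]
46.875
```

View pics/w_12.png

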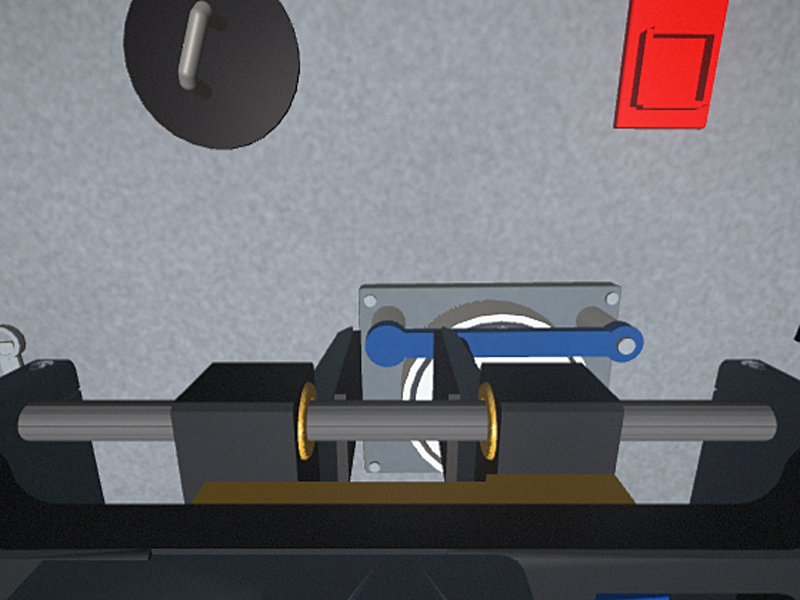

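Run:
```python
from fit import *
i=cv2.imread("pics/raw_w_12.png");h=cv2.cvtColor(i,cv2.COLOR_BGR2HSV)
m=(h[...,0]>100)&(h[...,0]<120)&(h[...,1]>140)&(h[...,2]>110)
KT=cal("w_12");c,cen,st=blob(m,np.array((372,345))*.7)
d=np.array([np.linalg.norm(p2w(KT,p,.077)[:2]-PIN) for p in c]);pp=c[(d<.03)&(c[:,0]<372*.7+9)]
print(circ(KT,pp,.077))
```

```text
(array([ 0.5685, -0.1001,  0.0155]), np.float64(0.00023))
```

Run:
```python
from rig import arm
from h import *
im=arm.snapshot("scene");cv2.imwrite("pics/scene12.png",cv2.resize(im[:,:,::-1],(800,600)))
arm.sign_off();print(arm.current_t())
```

```text
the job is handed in; nothing more can be done
the job is handed in; nothing more can be done
```

View pics/scene12.png

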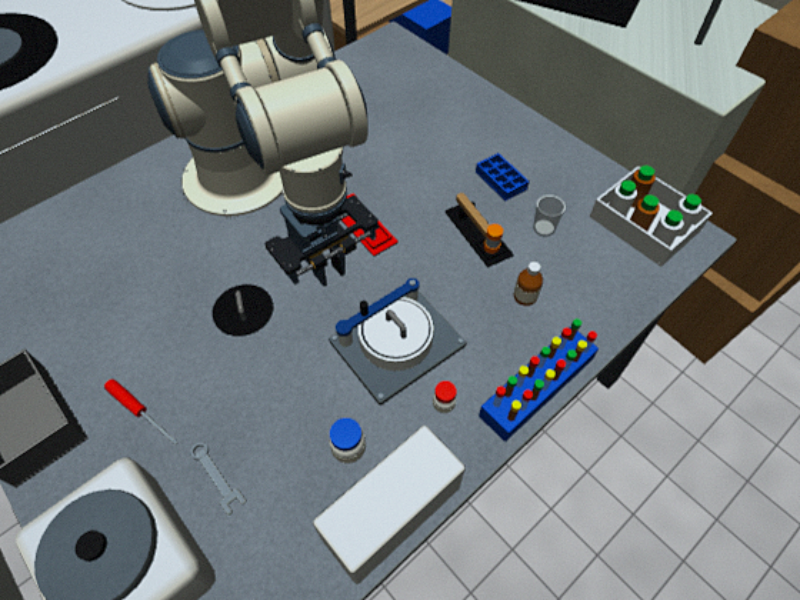

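I handed the job in at about 47 s with all the steps done. The one irregularity is that the taps dragged the bar off its stop, and I pushed it back only after the pin was already flush.

- **Cover:** it sits in the well with an even gap all round in the scene and top pictures.
- **Bar:** I swung it to its stop and felt the stop. The later taps dragged it back about 2° (roughly 6 mm at the pin). I pushed it back by the knob after the mallet was returned. The final fit puts its end within 0.1 mm of where it was before the taps.
- **Pin:** three strikes at a commanded 0.3 m/s. The first drove it most of the way. After the third it was flush: no brass stands above the bar in any of the later views.
- **Mallet:** it pitched about 11° in the grip during the taps. I tilted the tool to level it before lowering it into the cradle. By the wrist camera the head is within a pixel of its original place.
- **Other things:** nothing else on the bench was disturbed, as far as the last scene picture shows.

I did not read the force during the strikes themselves, only before and after each one, so the peak wrist force is unknown.

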